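# Load the kiln shelf with cast glass

## Robot

A 6-joint arm with a two-finger parallel gripper is mounted at the origin on the work surface. World frame = base frame: x ahead of the robot, y to its left, z up, the work surface at z = 0. Lengths are in m, angles in rad, forces in N, time in s.
With the tool pointing down it reaches from about 0.275 to 0.75 m from the base axis. Payload 10.2 kg.
Tool frame: the origin (TCP) lies midway between the tips of the shut fingers; the grasp point (between the pads) lies 19 mm behind it; z points along the fingers, y is the line along which they close (so a half turn about z gives the same grasp; the last joint's range is limited). The gripper opens to 85 mm and grips with 20 to 120 N. Pads are 22 mm wide; open, the fingers measure 114 mm over their backs; the gripper's body (76 mm by 85 mm) begins 54 mm behind the grasp point. The pads swing forward as they close: fully open they stand 13 mm farther back than shut.
Start: joints at [-1.436, 0.313, 1.498, -0, 1.331, -0.223], TCP at [0.184, -0.492, 0.231] pointing down, gripper open.
Joint ranges: [-2.94, 2.94], [-0.97, 2.17], [0.19, 2.56], [-1.23, 4.37], [0.02, 3.11], [-2.88, 2.88]. Speed limits (rad/s): [2.39, 2.39, 3.01, 3.14, 3.14, 3.14].

## Interface

Orientations are given as a rotation vector (axis times angle).
In Python, from workcell import r gives the robot as it stands. The module is installed in compiled form; this text tells all that it offers.
- The arm moves only by the tool drive_tool, never from a script. Its argument "deltas" is text: rows parted by semicolons, each of 6 numbers parted by spaces: the shift along the tool's x, y, z in units of 2.5 cm (1.0 is 2.5 cm), then the turn, a rotation vector about the tool's x, y, z in units of 5 degrees (1.0 is 5 degrees). In form: x y z rx ry rz; .... A call has 1 to 10 rows; each row shifts and turns the commanded pose from where the row before left it, along the tool's axes as they then stand; what a row does not reach is not made up. A row lasts 1/8 s, in which the tool goes at most 62.5 mm and 10.7 degrees, less where a joint would pass 70% of its speed; a pose out of reach is approached as far as the arm can. A call with a number of a shift or a turn outside -1 to 1 is refused whole. A call with a gripper value outside its range is refused whole. "gripper" is the opening, from 0 (shut) to 1 (fully open), set as the call begins (left out, the last holds). The fingers move at their own pace and stop on an object; "grip_force" is the grip in N (left out, the last holds). Time passes only in rows, so rows that do not move let the fingers close. It gives the time, the measured TCP pose, the force, the opening and the grip force at its end, in the units of the state.
- r.get_state(): the state, without advancing time (a new reading comes with each control period).
- r.capture(name): name is "scene" or "top" or "wrist"; returns a dict with "frame" (384x512x3 uint8, red, green, blue), "range_z" (384x512 float32, m along the optical axis (not along the pixel's ray), 0 where there is no reading), "intrinsics" (3x3 intrinsics, pixels), "origin" and "attitude" of the camera in the world. Camera axes: x right, y up, looking along -z (the intrinsics and any distortion apply to the point x, -y, -z); pixel columns grow to the right and rows downward; lengths in m; the calibration is good to about 2 mm. A picture is of the moment at which its call begins.
- r.job_done(): hands the job in; it is judged then, once.
The state is a dict: "time_s": time; "joints": joint angles; "joint_vel": joint speeds; "effort": joint torques, N m; "ee_pos": TCP position; "tool_rot": TCP orientation; "force": force on the tool from outside, world axes, zero at the start; "wrist_torque": the same for the moment, N m; "finger_gap": finger opening in m; "gripper_force": force on a finger pad.
Only numpy, scipy, OpenCV 4.12 (cv2) and the standard library are available. Lean on these libraries where they do the work, as an engineer would, in place of code of your own. Each camera call takes 0.05 s, during which the arm holds its last target. There are 200 camera calls.

## Task

Load the kiln shelf for firing: set the glass disc, the square block and the oblong block each flat inside the rim of the setter of its own shape, and stand the glass ring, which has no setter, flat on the bare part of the shelf, wholly on it and without ever touching a setter or a prop. Lower every piece gently rather than dropping it, and leave the setters and props standing where they are.

Things in the scene. Friction and masses are not known exactly. Their poses are not given: they have to be found in the camera images.
- disc: Glass disc: diameter 54 mm, solid; about 170 g; cast glass, plain milky pale blue like the other three pieces, 30 mm high, lying flat on a green cutting mat 3 mm thick. Origin: centre of its underside; z up. 
- square: Square glass block: 46 x 46 mm; about 160 g; cast glass, plain milky pale blue like the other three pieces, 30 mm high, lying flat on a green cutting mat 3 mm thick. Origin: centre of its underside; z up. x and y square to its sides.
- oblong: Oblong glass block: 72 mm long (its x) and 30 mm wide (its y); about 160 g; cast glass, plain milky pale blue like the other three pieces, 30 mm high, lying flat on a green cutting mat 3 mm thick. Origin: centre of its underside; z up. 
- ring: Glass ring: outer diameter 60 mm with an open hole of 28 mm through its middle; about 170 g; it has no setter; cast glass, plain milky pale blue like the other three pieces, 30 mm high, lying flat on a green cutting mat 3 mm thick. Origin: centre of its underside; z up. 
- round_setter: Setter with a round recess 70 mm across; the tile is a round of 84 mm diameter. It stands loose on the kiln shelf (about 350 g). Flat terracotta tile whose recess floor is 6 mm above its underside, with a low rim 5 mm wide around the recess rising to 11 mm above its underside. Origin: centre of its underside; z up.
- square_setter: Setter with a square recess 62 x 62 mm; the tile is 76 x 76 mm, x and y square to its sides. It stands loose on the kiln shelf (about 350 g). Flat terracotta tile whose recess floor is 6 mm above its underside, with a low rim 5 mm wide around the recess rising to 11 mm above its underside. Origin: centre of its underside; z up.
- oblong_setter: Setter with an oblong recess 88 mm long (x) by 46 mm wide (y); the tile is 102 x 60 mm. It stands loose on the kiln shelf (about 350 g). Flat terracotta tile whose recess floor is 6 mm above its underside, with a low rim 5 mm wide around the recess rising to 11 mm above its underside. Origin: centre of its underside; z up.
- prop_a: Kiln prop: white ceramic post, 40 mm diameter, 50 mm high, standing loose on the kiln shelf (130 g). Origin: centre of its underside; z up.
- prop_b: The other kiln prop, the same as prop_a.
- kiln_shelf: Kiln shelf: fixed pale slab, 250 (x) by 380 (y) mm, 18 mm thick, flat on the table. It carries the setters and props in two columns of three places (115 mm apart in x, 120 mm in y); one place is bare. Origin: centre of its underside. Beside it, amid the glass on the mat, stands a jar 42 mm wide and 58 mm high, and farther left a 90 mm bottle, a bowl and a brush: no part of the job.

How it is judged:
At the end, for the whole second after the job is handed in: Disc, square and oblong lie flat on the floor of their own setters, within 12 mm of its centre; the ring lies flat on the bare shelf, centre 29 mm or more inside its edges, touching no setter or prop; setters and props stand on the shelf; all glass released and at rest (horizontal distance between disc and round_setter below 0.012 m and z of disc in the frame of round_setter between 0.003 and 0.009 m and horizontal distance between square and square_setter below 0.012 m and z of square in the frame of square_setter between 0.003 and 0.009 m and horizontal distance between oblong and oblong_setter below 0.012 m and z of oblong in the frame of oblong_setter between 0.003 and 0.009 m and x of ring in the frame of kiln_shelf between -0.096 and 0.096 m and y of ring in the frame of kiln_shelf between -0.161 and 0.161 m and z of ring in the frame of kiln_shelf between 0.014 and 0.021 m and contact force between ring and round_setter below 0.05 N and contact force between ring and square_setter below 0.05 N and contact force between ring and oblong_setter below 0.05 N and contact force between ring and prop_a below 0.05 N and contact force between ring and prop_b below 0.05 N and angle between each of disc, square, oblong, ring, round_setter, square_setter, oblong_setter, prop_a, prop_b's own z axis and vertical below 0.08 rad and linear speed of each of disc, square, oblong, ring below 0.02 m/s and z of each of round_setter, square_setter, oblong_setter in the frame of kiln_shelf below 0.021 m).
It fails at once if a setter or prop is shifted by more than 20 mm or tipped over (distance of any of round_setter, square_setter, oblong_setter, prop_a, prop_b from where it was at the start of the episode above 0.02 m or angle between any of round_setter, square_setter, oblong_setter, prop_a, prop_b's own z axis and vertical above 0.3 rad).
It fails at once if the ring touches a setter or a prop (contact force between ring and round_setter above 0.3 N or contact force between ring and square_setter above 0.3 N or contact force between ring and oblong_setter above 0.3 N or contact force between ring and prop_a above 0.3 N or contact force between ring and prop_b above 0.3 N).
It fails at once if a glass piece is dropped or banged down: it moves faster than 0.6 m/s with its underside less than 45 mm above the table (a fall of some 20 mm) ((height (world z) of disc below 0.045 m and linear speed of disc above 0.6 m/s) or (height (world z) of square below 0.045 m and linear speed of square above 0.6 m/s) or (height (world z) of oblong below 0.045 m and linear speed of oblong above 0.6 m/s) or (height (world z) of ring below 0.045 m and linear speed of ring above 0.6 m/s)).
It also fails if it takes over 109 s, if anything falls off the work surface, if the arm or the gripper's body presses on something with over 40 N, if the wrist force passes 120 N, or if a joint passes its speed limit or range.

## Working session

There is one attempt and no reset: what is moved stays moved. The work goes in short steps, Python scripts to look and compute and a tool call to move; the robot and the scene stay as the last step left them, time stands still between calls to the robot, and variables do not carry over. Pictures are saved under pics/ and viewed, at most 14 in all, crops included, and the job is handed in when it is done.

Besides the shell and the picture viewer there is one more tool, called as a command line: name --argument value ..., lists and objects as JSON in quotes. drive_tool: Moves the arm, as the interface text tells. Its arguments: {"type":"object","properties":{"deltas":{"type":"string"},"gripper":{"type":"number"},"grip_force":{"type":"number"}},"required":["deltas"]}

```bash
mkdir -p pics
cat > h.py <<'E'
import numpy as np,cv2
from scipy.spatial.transform import Rotation as R
from workcell import r
def att(c):
    a=np.array(c["attitude"],float)
    return a if a.shape==(3,3) else (R.from_rotvec(a).as_matrix() if a.size==3 else R.from_quat(a).as_matrix())
def cloud(c):
    K=c["intrinsics"];z=c["range_z"];h,w=z.shape
    u,v=np.meshgrid(np.arange(w),np.arange(h))
    p=np.stack([(u-K[0,2])/K[0,0]*z,-(v-K[1,2])/K[1,1]*z,-z],-1)
    return p@att(c).T+np.array(c["origin"])
def onplane(c,u,v,h):
    K=c["intrinsics"];d=att(c)@np.array([(u-K[0,2])/K[0,0],-(v-K[1,2])/K[1,1],-1]);o=np.array(c["origin"])
    return o+d*(h-o[2])/d[2]
def proj(c,P):
    K=c["intrinsics"];q=(np.atleast_2d(P)-np.array(c["origin"]))@att(c)
    return np.stack([K[0,2]-K[0,0]*q[:,0]/q[:,2],K[1,2]+K[1,1]*q[:,1]/q[:,2]],1)
def save(c,n,s=1):
    cv2.imwrite(f"pics/{n}.png",cv2.resize(c["frame"][:,:,::-1],None,fx=s,fy=s))
E
python3 - <<'E'
from h import *
import pickle
print(r.get_state())
for n in("scene","top","wrist"):
    c=r.capture(n);pickle.dump({k:c[k] for k in c},open(n+".pkl","wb"));save(c,n,1.5)
    print(n,c["origin"],c["attitude"],c["intrinsics"],c.keys())
E
```

```text
{'time_s': 0.0, 'joints': array([-1.43644038e+00,  3.13413037e-01,  1.49844007e+00,  7.42167030e-06,
        1.33102435e+00, -2.23400977e-01]), 'joint_vel': array([ 0.00218399, -0.00211951,  0.00044631,  0.00055618,  0.00048246,
       -0.00029833]), 'effort': array([-1.18179792e-03, -4.12266827e+01, -2.59743798e+01, -2.58453092e-04,
        4.19728385e-03, -2.29740425e-05]), 'ee_pos': array([ 0.1837949 , -0.4914941 ,  0.23075287]), 'tool_rot': array([-3.09020272e+00, -5.58740099e-01, -1.01094488e-04]), 'force': array([-0.5330752 ,  0.05280064, -0.33463896]), 'wrist_torque': array([-0.00172857, -0.03520082, -0.02608197]), 'gripper_force': 0.0, 'finger_gap': 0.08521763720687686}
scene [0.81635713 0.34902732 0.81134881] [0.24646052 0.68712942 2.40159566] [[359.78599845   0.         256.15880282]
 [  0.         359.78599845 187.68540232]
 [  0.           0.           1.        ]] dict_keys(['frame', 'range_z', 'intrinsics', 'origin', 'attitude'])
top [ 0.3822946  -0.0168453   0.99561845] [ 0.11995206 -0.12295272 -1.55017524] [[415.41301996   0.         255.30806628]
 [  0.         415.41301996 194.2516731 ]
 [  0.           0.           1.        ]] dict_keys(['frame', 'range_z', 'intrinsics', 'origin', 'attitude'])
wrist [ 0.25594192 -0.46523779  0.37384134] [-0.26829509  0.18715224 -1.20179651] [[278.32804346   0.         255.59472705]
 [  0.         278.32804346 191.91173242]
 [  0.           0.           1.        ]] dict_keys(['frame', 'range_z', 'intrinsics', 'origin', 'attitude'])
```

View pics/top.png

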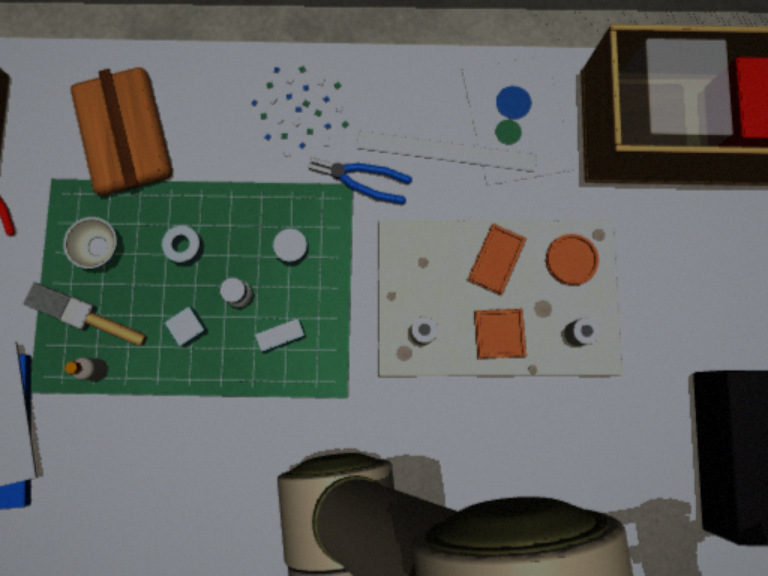

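View pics/scene.png

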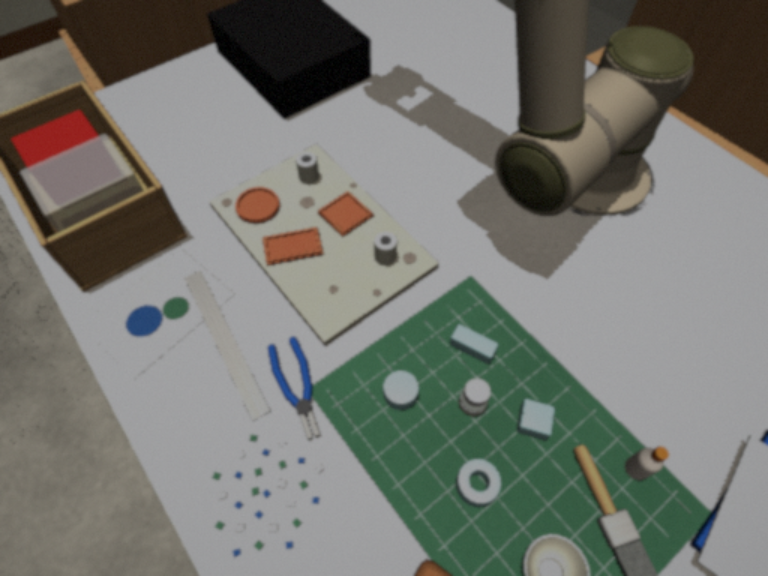

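The top view (1.5x) shows the disc at (290,245), ring (181,244), square (185,326), oblong (279,335) and jar (233,291). The round, oblong and square setters are at (572,259), (497,259) and (500,333), and the props at (424,330) and (582,332). The bare place is near (424,258). The scene view shows the same layout from the other side.

Run:
```python
from h import *
import pickle
from scipy.optimize import least_squares
t=pickle.load(open("top.pkl","rb"));s=pickle.load(open("scene.pkl","rb"))
n=["disc","ring","square","oblong","jar","round_s","obl_s","sq_s","propA","propB"]
T=np.array([(290,245),(181,244),(185,326),(279,335),(233,291),(572,259),(497,259),(500,333),(424,330),(582,332)])/1.5
S=np.array([(401,388),(480,482),(538,417),(474,341),(476,390),(258,204),(293,245),(346,213),(386,243),(307,161)])/1.5
ct,cs=cloud(t),cloud(s)
for k,a,b in zip(n,T,S):
    f=least_squares(lambda P:np.r_[proj(t,P)[0]-a,proj(s,P)[0]-b],[.45,0,.05])
    i=tuple(np.int32(a)[::-1]);j=tuple(np.int32(b)[::-1])
    print(k,"tri",f.x.round(3),"res",np.abs(f.fun).max().round(1),"depth",ct[i].round(3),cs[j].round(3))
# shelf corners
for a in [(379,221),(617,221),(621,376),(379,376)]: print(onplane(t,a[0]/1.5,a[1]/1.5,.018).round(3))
big=cv2.resize(t["frame"][125:265,20:430,::-1],None,fx=1.95,fy=1.95,interpolation=cv2.INTER_CUBIC)
# refined: color masks
hsv=cv2.cvtColor(t["frame"],cv2.COLOR_RGB2HSV)
for nm,u,v in [("disc",290,245),("ring",181,244),("sq",185,326),("ob",279,335),("rs",572,259),("os",497,259),("ss",500,333)]:
    print(nm,hsv[int(v/1.5),int(u/1.5)+ (9 if nm=="ring" else 0)],end=" ")
```

```text
disc tri [0.606 0.132 0.026] res 0.2 depth [0.605 0.132 0.033] [0.609 0.132 0.035]
ring tri [0.605 0.306 0.024] res 0.0 depth [0.611 0.314 0.006] [0.6   0.304 0.005]
square tri [0.474 0.291 0.025] res 0.2 depth [0.474 0.289 0.034] [0.479 0.291 0.036]
oblong tri [0.463 0.142 0.026] res 0.6 depth [0.462 0.142 0.035] [0.467 0.143 0.035]
jar tri [0.527 0.21  0.054] res 0.8 depth [0.524 0.21  0.064] [0.532 0.21  0.063]
round_s tri [ 0.592 -0.317  0.025] res 0.1 depth [ 0.593 -0.317  0.023] [ 0.592 -0.316  0.027]
obl_s tri [ 0.59  -0.199  0.023] res 0.2 depth [ 0.592 -0.198  0.022] [ 0.591 -0.198  0.025]
sq_s tri [ 0.472 -0.202  0.022] res 0.1 depth [ 0.471 -0.2    0.026] [ 0.474 -0.2    0.026]
propA tri [ 0.471 -0.08   0.058] res 0.0 depth [ 0.47  -0.078  0.068] [ 0.478 -0.074  0.071]
propB tri [ 0.473 -0.318  0.063] res 0.9 depth [ 0.472 -0.316  0.068] [ 0.478 -0.317  0.07 ]
[ 0.65  -0.009  0.018]
[ 0.657 -0.394  0.018]
[ 0.408 -0.39   0.018]
[ 0.402 -0.014  0.018]
disc [111  12 145] ring [108  18 144] sq [107  16 147] ob [110  16 146] rs [  9 185 138] os [ 10 196 135] ss [ 10 190 137]
```

Run:
```python
from h import *
import pickle
C={"top":pickle.load(open("top.pkl","rb")),"scene":pickle.load(open("scene.pkl","rb"))}
it={"disc":(.606,.132,.033),"ring":(.605,.306,.033),"square":(.474,.291,.033),"oblong":(.463,.142,.033),"round_s":(.592,-.317,.029),"obl_s":(.59,-.199,.029),"sq_s":(.472,-.202,.029)}
for cn,c in C.items():
    f=cv2.resize(c["frame"],None,fx=4,fy=4,interpolation=cv2.INTER_CUBIC);hsv=cv2.cvtColor(f,cv2.COLOR_RGB2HSV).astype(int)
    for k,P in it.items():
        u,v=proj(c,P)[0]
        if k[-2:]=="_s": m=(hsv[...,1]>110)&(hsv[...,0]<22)
        else: m=(hsv[...,1]<75)&(hsv[...,2]>(125 if cn=="top" else 110))
        m=m.astype(np.uint8)
        n,l,st,ce=cv2.connectedComponentsWithStats(m)
        w=l[int(v*4)-8:int(v*4)+9,int(u*4)-8:int(u*4)+9] if k!="ring" else l[int(v*4)-30:int(v*4)+30,int(u*4)-30:int(u*4)+30]
        i=np.bincount(w[w>0]).argmax()
        cn_=max(cv2.findContours((l==i).astype(np.uint8),0,cv2.CHAIN_APPROX_NONE)[0],key=len)[:,0,:]
        W=np.array([onplane(c,(a+.5)/4-.5,(b+.5)/4-.5,P[2])[:2] for a,b in cn_])
        (x,y),(a,b),an=cv2.minAreaRect((W*1000).astype(np.float32))
        if a<b: a,b,an=b,a,an+90
        print(cn,k,"c",round(x,1),round(y,1),"size",round(a,1),round(b,1),"long-axis yaw",round(((an+90)%180)-90,1))
```

```text
top disc c 605.9 132.6 size 50.5 49.8 long-axis yaw 2.1
top ring c 605.1 305.1 size 56.5 56.2 long-axis yaw -69.9
top square c 473.9 290.8 size 43.3 43.2 long-axis yaw -54.9
top oblong c 463.0 142.6 size 69.8 28.0 long-axis yaw -67.8
top round_s c 590.8 -315.3 size 82.9 82.8 long-axis yaw -11.3
top obl_s c 589.1 -195.9 size 102.0 59.8 long-axis yaw -23.7
top sq_s c 471.1 -199.3 size 76.1 74.8 long-axis yaw -86.5
scene disc c 596.9 136.0 size 80.4 61.6 long-axis yaw -45.1
scene ring c 606.4 302.9 size 68.9 60.9 long-axis yaw -87.2
scene square c 475.6 289.6 size 48.2 46.7 long-axis yaw 35.7
scene oblong c 467.5 130.5 size 96.3 41.5 long-axis yaw -78.5
scene round_s c 594.7 -315.3 size 82.1 79.9 long-axis yaw 52.6
scene obl_s c 593.7 -195.1 size 98.0 60.1 long-axis yaw -24.0
scene sq_s c 475.7 -198.6 size 75.2 73.6 long-axis yaw -85.8
```

The heights agree with the text: glass tops are about 33 mm and setter floors about 24 mm. I'll start with the oblong and keep a planning helper that works out the row units.

```bash
cat > plan.py <<'E'
import sys
from h import *
# usage: plan.py x y z psi n ; several targets chained
s=r.get_state();p=np.array(s["ee_pos"]);Rm=R.from_rotvec(s["tool_rot"])
print("at",p.round(4),"psi",np.degrees(np.arctan2(*Rm.as_matrix()[[1,0],0])).round(1),"t",round(s["time_s"],1))
for a in " ".join(sys.argv[1:]).split(","):
    x,y,z,psi,n=map(float,a.split());n=int(n)
    R1=R.from_euler("z",psi,degrees=True)*R.from_euler("x",180,degrees=True)
    w=(Rm.inv()*R1).as_rotvec()/n;d=(np.array([x,y,z])-p)/n
    print(n,"rows:","; ".join(" ".join("%.2f"%q for q in np.r_[(Rm*R.from_rotvec(w*i)).inv().apply(d)/.025,np.degrees(w)/5]) for i in (range(n) if np.abs(w).max()>.01 else [0])))
    p=np.array([x,y,z]);Rm=R1
E
python3 plan.py "0.4635 0.1425 0.12 112.2 27, 0.4635 0.1425 0.01 112.2 6"
```

```text
at [ 0.1838 -0.4916  0.2309] psi 20.5 t 0.1
27 rows: 0.72 -0.73 0.17 -0.00 -0.00 -0.68; 0.76 -0.69 0.17 -0.00 -0.00 -0.68; 0.80 -0.64 0.17 -0.00 -0.00 -0.68; 0.84 -0.60 0.16 -0.00 -0.00 -0.68; 0.87 -0.55 0.16 -0.00 -0.00 -0.68; 0.90 -0.49 0.16 -0.00 -0.00 -0.68; 0.93 -0.44 0.16 -0.00 -0.00 -0.68; 0.95 -0.38 0.16 -0.00 -0.00 -0.68; 0.97 -0.33 0.16 -0.00 -0.00 -0.68; 0.99 -0.27 0.16 -0.00 -0.00 -0.68; 1.01 -0.21 0.16 -0.00 -0.00 -0.68; 1.02 -0.15 0.16 -0.00 -0.00 -0.68; 1.02 -0.09 0.16 -0.00 -0.00 -0.68; 1.03 -0.03 0.16 -0.00 -0.00 -0.68; 1.03 0.03 0.16 -0.00 -0.00 -0.68; 1.02 0.09 0.16 -0.00 -0.00 -0.68; 1.01 0.15 0.16 -0.00 -0.00 -0.68; 1.00 0.21 0.16 -0.00 -0.00 -0.68; 0.99 0.27 0.16 -0.00 -0.00 -0.68; 0.97 0.33 0.16 -0.00 -0.00 -0.68; 0.95 0.39 0.16 -0.00 -0.00 -0.68; 0.93 0.44 0.16 -0.00 -0.00 -0.68; 0.90 0.50 0.16 -0.00 -0.00 -0.68; 0.87 0.55 0.16 -0.00 -0.00 -0.68; 0.83 0.60 0.16 -0.00 -0.00 -0.68; 0.80 0.65 0.16 -0.00 -0.00 -0.68; 0.76 0.70 0.16 -0.00 -0.00 -0.68
6 rows: 0.00 -0.00 0.73 0.00 0.00 0.00
```

drive_tool --deltas "0.7 -0.75 0.15 0 0 -0.7; 0.75 -0.7 0.15 0 0 -0.7; 0.8 -0.65 0.15 0 0 -0.7; 0.85 -0.6 0.15 0 0 -0.7; 0.85 -0.55 0.15 0 0 -0.7; 0.9 -0.5 0.15 0 0 -0.7; 0.95 -0.45 0.15 0 0 -0.7; 0.95 -0.4 0.15 0 0 -0.7; 0.95 -0.35 0.15 0 0 -0.7; 1 -0.25 0.15 0 0 -0.7" --gripper 1 --grip_force 40

```text
time_s: 1.4
ee_pos: [0.284, -0.2539, 0.1936]
tool_rot: [-2.779, -1.465, -0.0]
force: [0.6, -0.8, -0.3]
finger_gap: 0.0853
gripper_force: 0.0
```

drive_tool --deltas "1 -0.2 0.15 0 0 -0.7; 1 -0.15 0.15 0 0 -0.7; 1 -0.1 0.15 0 0 -0.7; 1 -0.05 0.15 0 0 -0.7; 1 0.05 0.15 0 0 -0.7; 1 0.1 0.15 0 0 -0.7; 1 0.15 0.15 0 0 -0.7; 1 0.2 0.15 0 0 -0.7; 1 0.25 0.15 0 0 -0.7; 1 0.35 0.15 0 0 -0.7"

```text
time_s: 2.65
ee_pos: [0.3796, -0.0185, 0.1561]
tool_rot: [-2.209, -2.233, 0.0]
force: [-0.5, -0.1, -0.1]
finger_gap: 0.0854
gripper_force: 0.0
```

```bash
python3 plan.py "0.4635 0.1425 0.12 112.2 8, 0.4635 0.1425 0.01 112.2 6"
```

```text
at [ 0.3796 -0.0185  0.1561] psi 90.6 t 2.6
8 rows: 0.80 0.43 0.18 -0.00 -0.00 -0.54; 0.78 0.47 0.18 -0.00 -0.00 -0.54; 0.76 0.50 0.18 -0.00 -0.00 -0.54; 0.73 0.54 0.18 -0.00 -0.00 -0.54; 0.71 0.57 0.18 -0.00 -0.00 -0.54; 0.68 0.60 0.18 -0.00 -0.00 -0.54; 0.65 0.63 0.18 -0.00 -0.00 -0.54; 0.62 0.66 0.18 -0.00 -0.00 -0.54
6 rows: 0.00 -0.00 0.73 0.00 0.00 0.00
```

Precise motion. I'll go above the oblong and check with the wrist camera.

drive_tool --deltas "0.8 0.45 0.2 0 0 -0.55; 0.8 0.45 0.2 0 0 -0.55; 0.75 0.5 0.2 0 0 -0.55; 0.75 0.55 0.2 0 0 -0.55; 0.7 0.55 0.2 0 0 -0.55; 0.7 0.6 0.15 0 0 -0.55; 0.65 0.65 0.15 0 0 -0.5; 0.6 0.65 0.15 0 0 -0.5; 0 0 0 0 0 0"

```text
time_s: 3.78
ee_pos: [0.463, 0.143, 0.1196]
tool_rot: [-1.755, -2.605, 0.001]
force: [-0.3, -1.1, 0.5]
finger_gap: 0.0855
gripper_force: 0.0
```

```bash
python3 plan.py "0.4635 0.1425 0.01 112.2 6"
python3 - <<'E'
from h import *
c=r.capture("wrist")
f=c["frame"].copy()
for P in [(.606,.1325,.033),(.605,.305,.033),(.4745,.2905,.033),(.4635,.1425,.033)]:
    u,v=proj(c,P)[0];print((u*1.5,v*1.5)); cv2.drawMarker(f,(int(round(u)),int(round(v))),(255,0,0),0,8)
ps=np.radians(-67.8);a=np.array([np.cos(ps),np.sin(ps)]);b=np.array([-a[1],a[0]])
q=[np.r_[np.array([.4635,.1425])+s*.036*a+t*.015*b,.033] for s,t in((1,1),(1,-1),(-1,-1),(-1,1))]
cv2.polylines(f,[np.int32(proj(c,np.array(q)).round())],True,(255,0,0))
save({"frame":f},"w1",1.5)
E
```

```text
at [0.463  0.143  0.1196] psi 112.1 t 3.8
6 rows: -0.00 0.00 0.73 -0.00 -0.00 -0.00
(np.float64(589.7757151946357), np.float64(390.8710124151687))
(np.float64(762.5573496588866), np.float64(115.13786622548784))
(np.float64(521.8346765510744), np.float64(35.50635809173096))
(np.float64(385.20143292250873), np.float64(295.66276385028283))
```

View pics/w1.png

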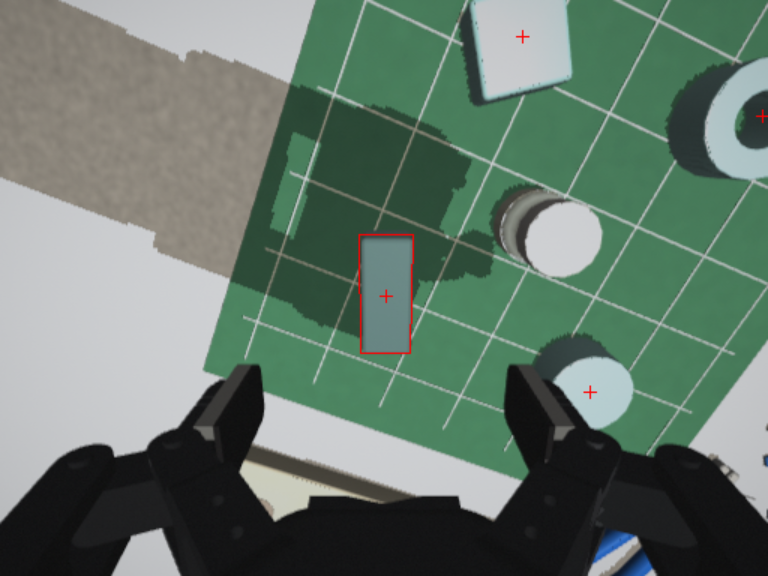

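The wrist view confirms the estimate. The oblong, at pixels (361–411, 236–352), fills the predicted red outline, and the disc, square and ring marks sit near their centres. Next I descend and grip.

drive_tool --deltas "0 0 0.75 0 0 0; 0 0 0.75 0 0 0; 0 0 0.75 0 0 0; 0 0 0.75 0 0 0; 0 0 0.75 0 0 0; 0 0 0.6 0 0 0; 0 0 0 0 0 0"

```text
time_s: 4.7
ee_pos: [0.4625, 0.1419, 0.0107]
tool_rot: [-1.757, -2.603, 0.002]
force: [-0.6, -0.2, 0.3]
finger_gap: 0.0854
gripper_force: 0.0
```

drive_tool --deltas "0 0 0 0 0 0; 0 0 0 0 0 0; 0 0 0 0 0 0; 0 0 0 0 0 0; 0 0 0 0 0 0; 0 0 0 0 0 0; 0 0 0 0 0 0; 0 0 0 0 0 0" --gripper 0.2 --grip_force 40

```text
time_s: 5.7
ee_pos: [0.4635, 0.1424, 0.0119]
tool_rot: [1.756, 2.604, 0.001]
force: [-1.2, 1.3, 7.2]
finger_gap: 0.0294
gripper_force: 40.7
```

```bash
python3 plan.py "0.4635 0.1425 0.13 112.2 6,0.591 -0.1957 0.11 156 16"
```

```text
at [0.4635 0.1424 0.0119] psi 112.0 t 5.7
6 rows: 0.00 0.00 -0.79 0.00 0.00 -0.01
16 rows: -0.90 -0.02 0.05 0.00 0.00 -0.55; -0.90 -0.07 0.05 0.00 0.00 -0.55; -0.90 -0.11 0.05 0.00 0.00 -0.55; -0.89 -0.15 0.05 0.00 0.00 -0.55; -0.88 -0.20 0.05 0.00 0.00 -0.55; -0.87 -0.24 0.05 0.00 0.00 -0.55; -0.86 -0.28 0.05 0.00 0.00 -0.55; -0.85 -0.32 0.05 0.00 0.00 -0.55; -0.83 -0.36 0.05 0.00 0.00 -0.55; -0.81 -0.40 0.05 0.00 0.00 -0.55; -0.79 -0.44 0.05 0.00 0.00 -0.55; -0.77 -0.47 0.05 0.00 0.00 -0.55; -0.75 -0.51 0.05 0.00 0.00 -0.55; -0.72 -0.55 0.05 0.00 0.00 -0.55; -0.69 -0.58 0.05 0.00 0.00 -0.55; -0.67 -0.61 0.05 0.00 0.00 -0.55
```

drive_tool --deltas "0 0 -0.4 0 0 0; 0 0 -0.8 0 0 0; 0 0 -0.8 0 0 0; 0 0 -0.8 0 0 0; 0 0 -0.8 0 0 0; 0 0 -0.8 0 0 0; 0 0 0 0 0 0"

```text
time_s: 6.58
ee_pos: [0.4636, 0.1424, 0.1225]
tool_rot: [1.756, 2.603, 0.002]
force: [-0.4, 0.0, -2.2]
finger_gap: 0.029
gripper_force: 39.9
```

drive_tool --deltas "-0.9 0 0 0 0 -0.55; -0.9 -0.05 0 0 0 -0.55; -0.9 -0.1 0 0 0 -0.55; -0.9 -0.15 0 0 0 -0.55; -0.9 -0.2 0 0 0 -0.55; -0.85 -0.25 0 0 0 -0.55; -0.85 -0.3 0 0 0 -0.55; -0.85 -0.3 0 0 0 -0.55; -0.85 -0.35 0 0 0 -0.55; -0.8 -0.4 0 0 0 -0.55"

```text
time_s: 7.82
ee_pos: [0.5431, -0.0695, 0.1201]
tool_rot: [-1.084, -2.946, 0.0]
force: [-0.2, 0.5, -1.6]
finger_gap: 0.0297
gripper_force: 39.8
```

```bash
python3 plan.py "0.591 -0.1957 0.1 156 7,0.591 -0.1957 0.04 156 5"
python3 - <<'E'
from h import *
c=r.capture("wrist");save(c,"w2",1.5)
E
```

```text
at [ 0.5431 -0.0695  0.1201] psi 139.6 t 7.8
7 rows: -0.68 -0.37 0.11 -0.00 -0.00 -0.47; -0.66 -0.40 0.11 -0.00 -0.00 -0.47; -0.64 -0.43 0.11 -0.00 -0.00 -0.47; -0.63 -0.45 0.11 -0.00 -0.00 -0.47; -0.61 -0.48 0.11 -0.00 -0.00 -0.47; -0.59 -0.50 0.11 -0.00 -0.00 -0.47; -0.57 -0.52 0.11 -0.00 -0.00 -0.47
5 rows: 0.00 -0.00 0.48 0.00 0.00 0.00
```

View pics/w2.png

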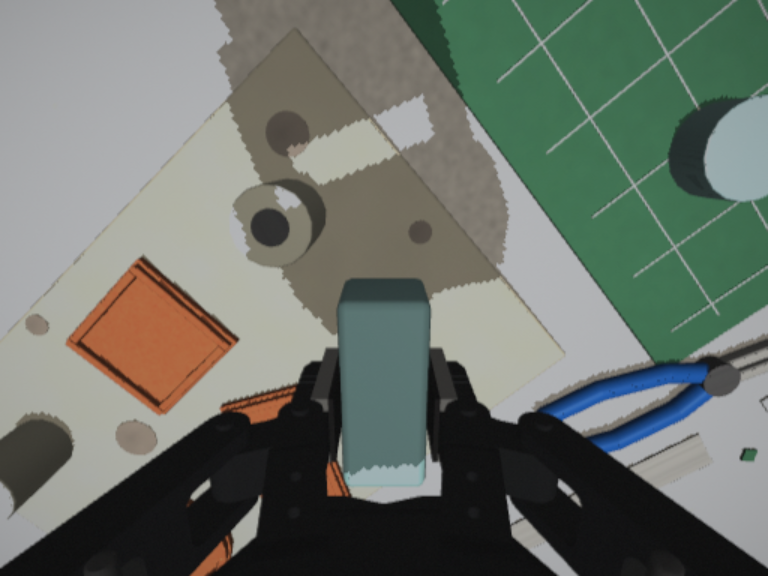

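The oblong is held centrally between the pads, (340–430, 280–485). The square setter is at (152,335) and the oblong setter is just under the fingers.

drive_tool --deltas "-0.7 -0.35 0.1 0 0 -0.45; -0.65 -0.4 0.1 0 0 -0.45; -0.65 -0.45 0.1 0 0 -0.45; -0.65 -0.45 0.1 0 0 -0.45; -0.6 -0.5 0.1 0 0 -0.5; -0.6 -0.5 0.1 0 0 -0.5; -0.55 -0.5 0.1 0 0 -0.5; 0 0 0 0 0 0"

```text
time_s: 8.88
ee_pos: [0.5909, -0.1962, 0.1024]
tool_rot: [-0.656, -3.07, -0.001]
force: [0.2, 0.6, -1.6]
finger_gap: 0.0295
gripper_force: 39.8
```

```bash
python3 plan.py "0.591 -0.1957 0.04 156 4"
```

```text
at [ 0.5909 -0.1962  0.1024] psi 155.9 t 8.9
4 rows: 0.00 0.00 0.62 0.00 -0.01 -0.01
```

drive_tool --deltas "0 0 0.6 0 0 0; 0 0 0.6 0 0 0; 0 0 0.6 0 0 0; 0 0 0.5 0 0 0; 0 0 0.2 0 0 0; 0 0 0.1 0 0 0; 0 0 0 0 0 0; 0 0 0 0 0 0"

```text
time_s: 9.88
ee_pos: [0.5916, -0.196, 0.0392]
tool_rot: [0.653, 3.072, -0.0]
force: [-0.3, 0.3, -1.5]
finger_gap: 0.0292
gripper_force: 39.8
```

drive_tool --deltas "0 0 0.08 0 0 0; 0 0 0.06 0 0 0; 0 0 0.04 0 0 0; 0 0 0 0 0 0; 0 0 0 0 0 0"

```text
time_s: 10.5
ee_pos: [0.5914, -0.1959, 0.0343]
tool_rot: [0.653, 3.073, 0.0]
force: [-0.1, 0.5, -1.4]
finger_gap: 0.029
gripper_force: 39.8
```

drive_tool --deltas "0 0 0.04 0 0 0; 0 0 0 0 0 0; 0 0 0 0 0 0"

```text
time_s: 10.88
ee_pos: [0.5914, -0.1959, 0.0333]
tool_rot: [0.653, 3.073, -0.0]
force: [-0.4, -0.4, -1.8]
finger_gap: 0.0293
gripper_force: 39.8
```

drive_tool --deltas "0 0 0.04 0 0 0; 0 0 0 0 0 0; 0 0 0 0 0 0"

```text
time_s: 11.25
ee_pos: [0.5915, -0.196, 0.0329]
tool_rot: [0.653, 3.073, -0.0]
force: [-2.5, 1.6, 5.5]
finger_gap: 0.0292
gripper_force: 40.7
```

It made contact at the predicted height, so I open part-way and lift.

drive_tool --deltas "0 0 0 0 0 0; 0 0 0 0 0 0; 0 0 0 0 0 0; 0 0 0 0 0 0" --gripper 0.65

```text
time_s: 11.75
ee_pos: [0.5914, -0.1959, 0.0322]
tool_rot: [-0.653, -3.073, -0.0]
force: [-0.4, -0.2, 0.4]
finger_gap: 0.0551
gripper_force: 0.0
```

drive_tool --deltas "0 0 -0.3 0 0 0; 0 0 -0.8 0 0 0; 0 0 -0.9 0 0 0; 0 0 -0.9 0 0 0; 0 0 0 0 0 0"

```text
time_s: 12.38
ee_pos: [0.5922, -0.1963, 0.1067]
tool_rot: [0.652, 3.069, -0.002]
force: [-0.5, -0.1, -0.4]
finger_gap: 0.0554
gripper_force: 0.0
```

```bash
python3 plan.py "0.606 0.1325 0.11 90 15"
python3 - <<'E'
from h import *
c=r.capture("top");save({"frame":c["frame"][130:260,230:430]},"t2",4)
E
```

```text
at [ 0.5922 -0.1963  0.1067] psi 156.0 t 12.4
15 rows: 0.32 0.82 -0.01 0.00 0.00 0.88; 0.38 0.79 -0.01 0.00 0.00 0.88; 0.44 0.76 -0.01 0.00 0.00 0.88; 0.50 0.72 -0.01 0.00 0.00 0.88; 0.55 0.68 -0.01 0.00 0.00 0.88; 0.61 0.64 -0.01 0.00 0.00 0.88; 0.65 0.59 -0.01 0.00 0.00 0.88; 0.70 0.54 -0.01 0.00 0.00 0.88; 0.73 0.48 -0.01 0.00 0.00 0.88; 0.77 0.42 -0.01 0.00 0.00 0.88; 0.80 0.36 -0.01 0.00 0.00 0.88; 0.82 0.30 -0.01 0.00 0.00 0.88; 0.85 0.24 -0.01 0.00 0.00 0.88; 0.86 0.17 -0.01 0.00 0.00 0.88; 0.87 0.10 -0.01 0.00 0.00 0.88
```

View pics/t2.png

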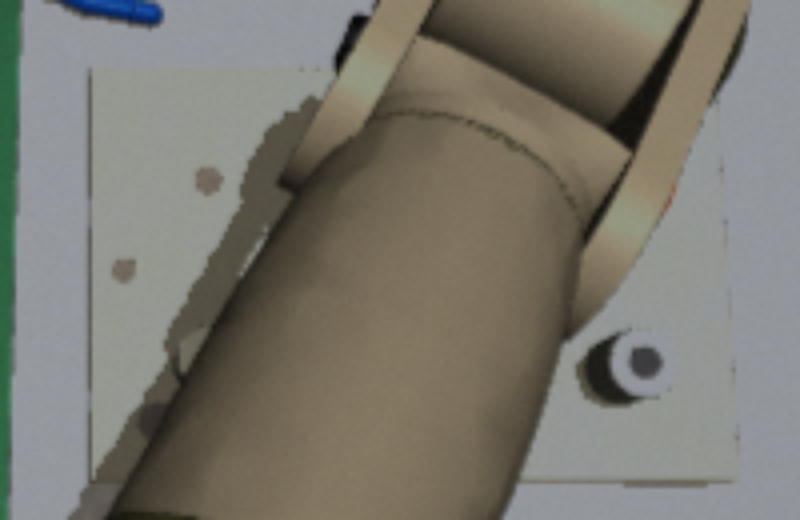

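The arm hides the setter in this view, so I'll check it once the arm has moved away. On to the disc.

drive_tool --deltas "0.3 0.8 0 0 0 0.9; 0.4 0.8 0 0 0 0.9; 0.45 0.75 0 0 0 0.9; 0.5 0.7 0 0 0 0.9; 0.55 0.7 0 0 0 0.9; 0.6 0.65 0 0 0 0.9; 0.65 0.6 0 0 0 0.9; 0.7 0.55 0 0 0 0.9; 0.75 0.5 0 0 0 0.9; 0.75 0.4 0 0 0 0.9" --gripper 1

```text
time_s: 13.68
ee_pos: [0.6026, 0.0242, 0.1035]
tool_rot: [-1.782, -2.585, 0.001]
force: [-0.1, -1.3, 0.3]
finger_gap: 0.0852
gripper_force: 0.0
```

```bash
python3 plan.py "0.606 0.1325 0.1 90 5,0.606 0.1325 0.01 90 5"
python3 - <<'E'
from h import *
c=r.capture("top");save({"frame":c["frame"][130:260,230:430]},"t3",4)
E
```

```text
at [0.6026 0.0242 0.1035] psi 110.9 t 13.7
5 rows: 0.80 0.33 0.03 -0.00 -0.00 0.83; 0.82 0.27 0.03 -0.00 -0.00 0.83; 0.84 0.21 0.03 -0.00 -0.00 0.83; 0.85 0.15 0.03 -0.00 -0.00 0.83; 0.86 0.09 0.03 -0.00 -0.00 0.83
5 rows: 0.00 -0.00 0.72 0.00 0.00 0.00
```

View pics/t3.png

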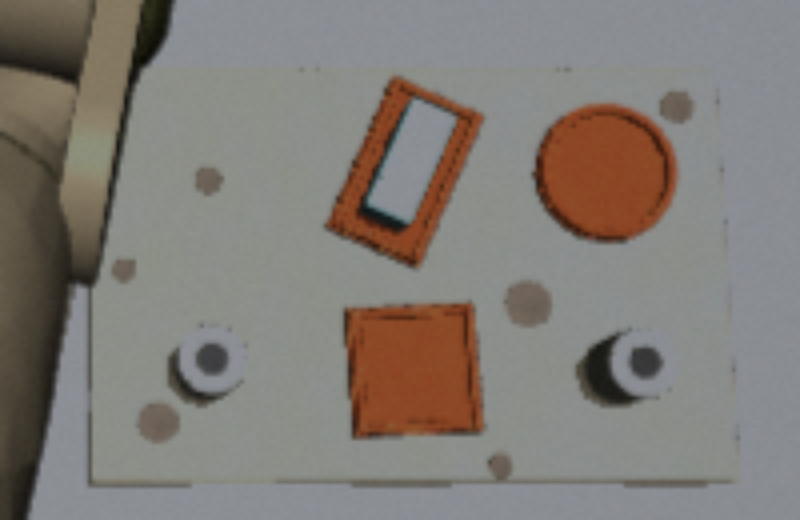

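The oblong sits inside its setter: its top is at (412,163) and the setter centre at (405,170), with the offset explained by parallax. The setters and props are undisturbed. Now the disc.

drive_tool --deltas "0.8 0.35 0 0 0 0.85; 0.8 0.25 0 0 0 0.85; 0.85 0.2 0 0 0 0.8; 0.85 0.15 0 0 0 0.8; 0.85 0.1 0 0 0 0.8; 0 0 0 0 0 0"

```text
time_s: 14.48
ee_pos: [0.6056, 0.1315, 0.1038]
tool_rot: [-2.208, -2.234, 0.002]
force: [0.9, -0.4, 0.1]
finger_gap: 0.0857
gripper_force: 0.0
```

```bash
python3 plan.py "0.606 0.1325 0.01 90 5"
```

```text
at [0.6056 0.1315 0.1038] psi 90.7 t 14.5
5 rows: 0.01 0.00 0.75 -0.00 0.00 0.03
```

drive_tool --deltas "0 0 0.75 0 0 0; 0 0 0.75 0 0 0; 0 0 0.75 0 0 0; 0 0 0.75 0 0 0; 0 0 0.7 0 0 0; 0 0 0 0 0 0"

```text
time_s: 15.22
ee_pos: [0.6053, 0.1308, 0.0107]
tool_rot: [-2.21, -2.23, 0.003]
force: [0.5, -0.9, 0.4]
finger_gap: 0.0855
gripper_force: 0.0
```

drive_tool --deltas "0 0 0 0 0 0; 0 0 0 0 0 0; 0 0 0 0 0 0; 0 0 0 0 0 0; 0 0 0 0 0 0; 0 0 0 0 0 0" --gripper 0.3

```text
time_s: 15.98
ee_pos: [0.6068, 0.1309, 0.0135]
tool_rot: [2.21, 2.23, 0.003]
force: [-0.6, 0.4, 6.6]
finger_gap: 0.0525
gripper_force: 42.3
```

drive_tool --deltas "0 0 -0.3 0 0 0; 0 0 -0.8 0 0 0; 0 0 -0.8 0 0 0; 0 0 -0.8 0 0 0; 0 0 -0.8 0 0 0; 0 0 -0.4 0 0 0; 0 0 0 0 0 0"

```text
time_s: 16.85
ee_pos: [0.6063, 0.1309, 0.1107]
tool_rot: [2.211, 2.23, 0.002]
force: [-0.3, -0.9, -1.7]
finger_gap: 0.0525
gripper_force: 42.3
```

```bash
python3 plan.py "0.5925 -0.3155 0.105 90 20"
```

```text
at [0.6063 0.1309 0.1107] psi 90.5 t 16.9
20 rows: -0.89 -0.04 0.01 0.00 -0.00 0.01
```

drive_tool --deltas "-0.9 -0.05 0 0 0 0; -0.9 -0.05 0 0 0 0; -0.9 -0.05 0 0 0 0; -0.9 -0.05 0 0 0 0; -0.9 -0.05 0 0 0 0; -0.9 -0.05 0 0 0 0; -0.9 -0.05 0 0 0 0; -0.9 -0.05 0 0 0 0; -0.9 -0.05 0 0 0 0; -0.9 -0.05 0 0 0 0"

```text
time_s: 18.1
ee_pos: [0.5954, -0.0959, 0.1097]
tool_rot: [-2.212, -2.231, 0.0]
force: [0.4, 1.3, -2.0]
finger_gap: 0.0527
gripper_force: 42.3
```

drive_tool --deltas "-0.9 0 0 0 0 0; -0.9 0 0 0 0 0; -0.9 0 0 0 0 0; -0.9 0 0 0 0 0; -0.9 0 0 0 0 0; -0.9 0 0 0 0 0; -0.9 0 0 0 0 0; -0.9 0 0 0 0 0; -0.7 0 0 0 0 0; 0 0 0 0 0 0"

```text
time_s: 19.35
ee_pos: [0.5971, -0.2929, 0.1095]
tool_rot: [-2.213, -2.23, -0.0]
force: [0.3, -0.2, -2.3]
finger_gap: 0.0527
gripper_force: 42.3
```

```bash
python3 plan.py "0.5925 -0.3155 0.04 90 4"
```

```text
at [ 0.5971 -0.2929  0.1095] psi 90.4 t 19.4
4 rows: -0.23 -0.05 0.70 -0.00 -0.00 0.02
```

drive_tool --deltas "-0.6 -0.2 0 0 0 0; -0.35 0 0 0 0 0; 0 0 0.7 0 0 0; 0 0 0.7 0 0 0; 0 0 0.7 0 0 0; 0 0 0.5 0 0 0; 0 0 0.2 0 0 0; 0 0 0 0 0 0; 0 0 0 0 0 0"

```text
time_s: 20.48
ee_pos: [0.5928, -0.3157, 0.0405]
tool_rot: [2.211, 2.23, 0.0]
force: [0.3, -0.3, -1.3]
finger_gap: 0.0523
gripper_force: 42.3
```

drive_tool --deltas "0 0 0.05 0 0 0; 0 0 0 0 0 0; 0 0 0 0 0 0"

```text
time_s: 20.85
ee_pos: [0.5925, -0.3155, 0.0386]
tool_rot: [2.212, 2.231, 0.0]
force: [-0.0, -0.0, -2.3]
finger_gap: 0.0526
gripper_force: 42.3
```

drive_tool --deltas "0 0 0.06 0 0 0; 0 0 0.04 0 0 0; 0 0 0.03 0 0 0; 0 0 0.02 0 0 0; 0 0 0 0 0 0; 0 0 0 0 0 0"

```text
time_s: 21.6
ee_pos: [0.5925, -0.3155, 0.0348]
tool_rot: [2.212, 2.231, 0.0]
force: [-0.1, 0.1, -1.3]
finger_gap: 0.0526
gripper_force: 42.3
```

drive_tool --deltas "0 0 0.03 0 0 0; 0 0 0 0 0 0; 0 0 0 0 0 0"

```text
time_s: 21.98
ee_pos: [0.5926, -0.3156, 0.0346]
tool_rot: [2.211, 2.231, 0.0]
force: [-2.6, 1.1, 5.0]
finger_gap: 0.0526
gripper_force: 42.9
```

Contact. Release, lift, then go for the square.

drive_tool --deltas "0 0 0 0 0 0; 0 0 0 0 0 0; 0 0 0 0 0 0; 0 0 0 0 0 0" --gripper 0.9

```text
time_s: 22.48
ee_pos: [0.5925, -0.3155, 0.034]
tool_rot: [2.212, 2.231, -0.0]
force: [-1.1, 0.5, -0.6]
finger_gap: 0.077
gripper_force: 0.0
```

drive_tool --deltas "0 0 -0.3 0 0 0; 0 0 -0.8 0 0 0; 0 0 -0.9 0 0 0; 0 0 -0.9 0 0 0; 0 0 0 0 0 0"

```text
time_s: 23.1
ee_pos: [0.5934, -0.3162, 0.1096]
tool_rot: [2.208, 2.228, 0.001]
force: [-0.0, 0.2, -0.5]
finger_gap: 0.0766
gripper_force: 0.0
```

```bash
python3 plan.py "0.5 0.11 0.11 90 18,.4745 .2905 .105 125.3 9"
```

```text
at [ 0.5934 -0.3162  0.1096] psi 90.5 t 23.1
18 rows: 0.95 -0.20 -0.00 0.00 0.00 0.01
9 rows: 0.80 -0.11 0.02 -0.00 0.00 -0.78; 0.81 -0.06 0.02 -0.00 0.00 -0.78; 0.81 -0.00 0.02 -0.00 0.00 -0.78; 0.81 0.05 0.02 -0.00 0.00 -0.78; 0.80 0.11 0.02 -0.00 0.00 -0.78; 0.79 0.16 0.02 -0.00 0.00 -0.78; 0.78 0.22 0.02 -0.00 0.00 -0.78; 0.76 0.27 0.02 -0.00 0.00 -0.78; 0.74 0.32 0.02 -0.00 0.00 -0.78
```

drive_tool --deltas "0.95 -0.2 0 0 0 0; 0.95 -0.2 0 0 0 0; 0.95 -0.2 0 0 0 0; 0.95 -0.2 0 0 0 0; 0.95 -0.2 0 0 0 0; 0.95 -0.2 0 0 0 0; 0.95 -0.2 0 0 0 0; 0.95 -0.2 0 0 0 0; 0.95 -0.2 0 0 0 0; 0.95 -0.2 0 0 0 0" --gripper 1

```text
time_s: 24.35
ee_pos: [0.54, -0.077, 0.1065]
tool_rot: [-2.212, -2.231, 0.0]
force: [0.6, 0.3, 0.5]
finger_gap: 0.0858
gripper_force: 0.0
```

drive_tool --deltas "0.95 -0.2 0 0 0 0; 0.95 -0.2 0 0 0 0; 0.95 -0.2 0 0 0 0; 0.95 -0.2 0 0 0 0; 0.95 -0.2 0 0 0 0; 0.95 -0.2 0 0 0 0; 0.95 -0.2 0 0 0 0; 0.95 -0.2 0 0 0 0"

```text
time_s: 25.35
ee_pos: [0.4981, 0.1126, 0.1066]
tool_rot: [2.211, 2.231, 0.0]
force: [1.0, -0.3, 0.5]
finger_gap: 0.0854
gripper_force: 0.0
```

drive_tool --deltas "0.8 -0.1 0 0 0 -0.8; 0.8 -0.05 0 0 0 -0.8; 0.8 0 0 0 0 -0.8; 0.8 0.05 0 0 0 -0.8; 0.8 0.1 0 0 0 -0.8; 0.8 0.15 0 0 0 -0.8; 0.8 0.2 0 0 0 -0.8; 0.75 0.25 0 0 0 -0.8; 0.75 0.3 0 0 0 -0.8; 0 0 0 0 0 0"

```text
time_s: 26.6
ee_pos: [0.469, 0.2914, 0.1065]
tool_rot: [-1.41, -2.807, -0.0]
force: [0.4, -0.3, -0.0]
finger_gap: 0.0855
gripper_force: 0.0
```

```bash
python3 plan.py ".4745 .2905 .0105 125.3 5"
python3 - <<'E'
from h import *
c=r.capture("wrist")
f=c["frame"].copy()
for C,yaw,hx,hy in [((.4745,.2905),35.3,.023,.023)]:
    ps=np.radians(yaw);a=np.array([np.cos(ps),np.sin(ps)]);b=np.array([-a[1],a[0]])
    q=[np.r_[np.array(C)+s*hx*a+t*hy*b,.033] for s,t in((1,1),(1,-1),(-1,-1),(-1,1))]
    cv2.polylines(f,[np.int32(proj(c,np.array(q)).round())],True,(255,0,0))
save({"frame":f},"w3",1.5)
E
```

```text
at [0.469  0.2914 0.1065] psi 126.7 t 26.6
5 rows: -0.03 0.03 0.77 0.00 -0.00 0.05
```

View pics/w3.png

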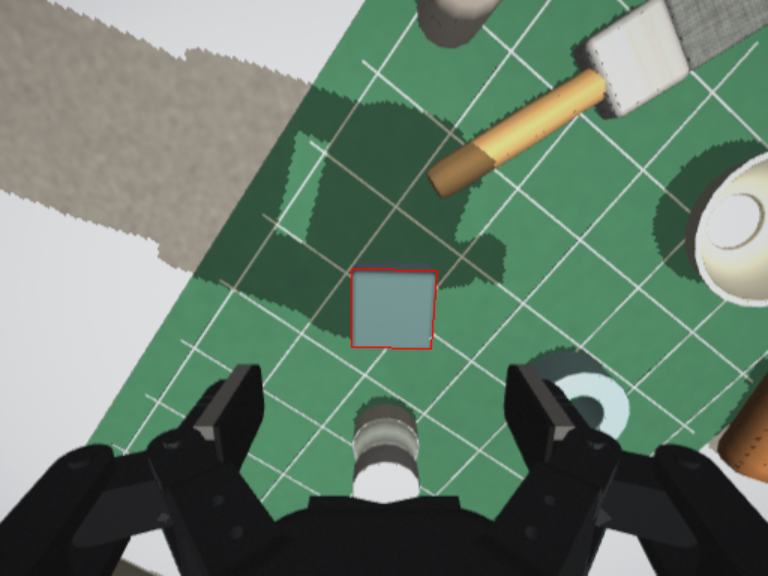

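The square, (352–436, 268–348), matches the predicted outline. The jar at (386,460) is clear of the fingers' line. Descend and grip.

drive_tool --deltas "-0.15 0.15 0.75 0 0 0.3; 0 0 0.8 0 0 0; 0 0 0.8 0 0 0; 0 0 0.8 0 0 0; 0 0 0.7 0 0 0; 0 0 0 0 0 0"

```text
time_s: 27.4
ee_pos: [0.4741, 0.2886, 0.0086]
tool_rot: [-1.451, -2.784, 0.003]
force: [-0.1, -0.5, 0.1]
finger_gap: 0.0857
gripper_force: 0.0
```

drive_tool --deltas "0 0 0 0 0 0; 0 0 0 0 0 0; 0 0 0 0 0 0; 0 0 0 0 0 0; 0 0 0 0 0 0; 0 0 0 0 0 0; 0 0 0 0 0 0" --gripper 0.3

```text
time_s: 28.28
ee_pos: [0.4753, 0.2895, 0.0112]
tool_rot: [1.45, 2.786, 0.002]
force: [-0.9, -0.7, 6.0]
finger_gap: 0.0453
gripper_force: 42.0
```

drive_tool --deltas "0 0 -0.3 0 0 0; 0 0 -0.8 0 0 0; 0 0 -0.8 0 0 0; 0 0 -0.8 0 0 0; 0 0 -0.8 0 0 0; 0 0 -0.4 0 0 0; 0 0 0 0 0 0"

```text
time_s: 29.15
ee_pos: [0.4748, 0.2893, 0.1081]
tool_rot: [1.45, 2.786, 0.001]
force: [-0.5, 0.1, -2.0]
finger_gap: 0.0454
gripper_force: 41.3
```

```bash
python3 plan.py "0.473 -0.199 0.11 93.8 20"
```

```text
at [0.4748 0.2893 0.1081] psi 125.0 t 29.1
20 rows: -0.80 -0.56 -0.00 0.00 0.00 0.31; -0.81 -0.54 -0.00 0.00 0.00 0.31; -0.83 -0.52 -0.00 0.00 0.00 0.31; -0.84 -0.50 -0.00 0.00 0.00 0.31; -0.85 -0.47 -0.00 0.00 0.00 0.31; -0.87 -0.45 -0.00 0.00 0.00 0.31; -0.88 -0.43 -0.00 0.00 0.00 0.31; -0.89 -0.40 -0.00 0.00 0.00 0.31; -0.90 -0.38 -0.00 0.00 0.00 0.31; -0.91 -0.35 -0.00 0.00 0.00 0.31; -0.92 -0.33 -0.00 0.00 0.00 0.31; -0.93 -0.30 -0.00 0.00 0.00 0.31; -0.94 -0.28 -0.00 0.00 0.00 0.31; -0.94 -0.25 -0.00 0.00 0.00 0.31; -0.95 -0.23 -0.00 0.00 0.00 0.31; -0.96 -0.20 -0.00 0.00 0.00 0.31; -0.96 -0.17 -0.00 0.00 0.00 0.31; -0.97 -0.15 -0.00 0.00 0.00 0.31; -0.97 -0.12 -0.00 0.00 0.00 0.31; -0.97 -0.09 -0.00 0.00 0.00 0.31
```

drive_tool --deltas "-0.8 -0.55 0 0 0 0.3; -0.8 -0.55 0 0 0 0.3; -0.8 -0.5 0 0 0 0.3; -0.85 -0.5 0 0 0 0.3; -0.85 -0.45 0 0 0 0.3; -0.85 -0.45 0 0 0 0.3; -0.9 -0.45 0 0 0 0.3; -0.9 -0.4 0 0 0 0.3; -0.9 -0.4 0 0 0 0.3; -0.9 -0.35 0 0 0 0.3"

```text
time_s: 30.4
ee_pos: [0.4739, 0.0452, 0.107]
tool_rot: [-1.802, -2.571, 0.001]
force: [-0.7, -0.0, -0.8]
finger_gap: 0.0454
gripper_force: 41.3
```

drive_tool --deltas "-0.9 -0.35 0 0 0 0.3; -0.95 -0.3 0 0 0 0.3; -0.95 -0.3 0 0 0 0.3; -0.95 -0.25 0 0 0 0.3; -0.95 -0.25 0 0 0 0.3; -0.95 -0.2 0 0 0 0.3; -0.95 -0.2 0 0 0 0.3; -0.95 -0.15 0 0 0 0.35; -0.95 -0.1 0 0 0 0.35; -0.9 -0.1 0 0 0 0.35"

```text
time_s: 31.65
ee_pos: [0.4744, -0.1968, 0.1068]
tool_rot: [-2.138, -2.3, 0.0]
force: [0.0, 0.6, -1.0]
finger_gap: 0.0452
gripper_force: 41.3
```

```bash
python3 plan.py "0.473 -0.199 0.10 93.8 2,0.473 -0.199 0.04 93.8 3"
```

```text
at [ 0.4744 -0.1968  0.1068] psi 94.2 t 31.6
2 rows: -0.04 -0.03 0.14 -0.01 -0.01 0.04
3 rows: 0.00 -0.00 0.80 0.00 0.00 0.00
```

drive_tool --deltas "0 -0.05 0.4 0 0 0.1; 0 0 0.8 0 0 0; 0 0 0.7 0 0 0; 0 0 0.5 0 0 0; 0 0 0.25 0 0 0; 0 0 0.1 0 0 0; 0 0 0 0 0 0; 0 0 0 0 0 0"

```text
time_s: 32.65
ee_pos: [0.4738, -0.1965, 0.0394]
tool_rot: [2.147, 2.292, 0.0]
force: [-0.0, -0.0, -0.7]
finger_gap: 0.0453
gripper_force: 41.3
```

drive_tool --deltas "-0.1 0 0.06 0 0 0; 0 0 0.06 0 0 0; 0 0 0.05 0 0 0; 0 0 0.04 0 0 0; 0 0 0.03 0 0 0; 0 0 0 0 0 0; 0 0 0 0 0 0"

```text
time_s: 33.52
ee_pos: [0.4738, -0.1988, 0.0331]
tool_rot: [2.147, 2.293, 0.0]
force: [0.7, -0.3, -2.0]
finger_gap: 0.0453
gripper_force: 41.3
```

drive_tool --deltas "0 0 0.03 0 0 0; 0 0 0.03 0 0 0; 0 0 0 0 0 0; 0 0 0 0 0 0"

```text
time_s: 34.02
ee_pos: [0.4738, -0.1988, 0.0322]
tool_rot: [2.147, 2.293, -0.0]
force: [-2.7, 1.2, 6.6]
finger_gap: 0.045
gripper_force: 42.2
```

Contact. Release, lift, then the ring.

drive_tool --deltas "0 0 0 0 0 0; 0 0 0 0 0 0; 0 0 0 0 0 0; 0 0 0 0 0 0" --gripper 0.8

```text
time_s: 34.52
ee_pos: [0.4738, -0.1988, 0.0315]
tool_rot: [-2.148, -2.293, -0.0]
force: [-0.1, -0.7, 0.2]
finger_gap: 0.0684
gripper_force: 0.0
```

drive_tool --deltas "0 0 -0.3 0 0 0; 0 0 -0.8 0 0 0; 0 0 -0.9 0 0 0; 0 0 -0.9 0 0 0; 0 0 0 0 0 0"

```text
time_s: 35.15
ee_pos: [0.4745, -0.1993, 0.1057]
tool_rot: [2.145, 2.29, 0.001]
force: [0.4, -0.8, -0.9]
finger_gap: 0.0682
gripper_force: 0.0
```

```bash
python3 plan.py "0.605 0.305 0.11 90 21"
```

```text
at [ 0.4745 -0.1993  0.1057] psi 93.8 t 35.1
21 rows: 0.94 0.31 -0.01 0.00 0.00 0.04
```

drive_tool --deltas "0.95 0.3 0 0 0 0; 0.95 0.3 0 0 0 0; 0.95 0.3 0 0 0 0; 0.95 0.3 0 0 0 0; 0.95 0.3 0 0 0 0; 0.95 0.3 0 0 0 0; 0.95 0.3 0 0 0 0; 0.95 0.3 0 0 0 0; 0.95 0.3 0 0 0 0; 0.95 0.3 0 0 0 0" --gripper 1

```text
time_s: 36.4
ee_pos: [0.5328, 0.0439, 0.1032]
tool_rot: [-2.147, -2.292, 0.001]
force: [0.5, -0.1, 0.1]
finger_gap: 0.0855
gripper_force: 0.0
```

drive_tool --deltas "0.95 0.3 0 0 0 0; 0.95 0.3 0 0 0 0; 0.95 0.3 0 0 0 0; 0.95 0.3 0 0 0 0; 0.95 0.3 0 0 0 0; 0.95 0.3 0 0 0 0; 0.95 0.3 0 0 0 0; 0.95 0.3 0 0 0 0; 0.95 0.3 0 0 0 0; 0 0 0 0 0 0"

```text
time_s: 37.65
ee_pos: [0.586, 0.2619, 0.1028]
tool_rot: [-2.145, -2.294, 0.002]
force: [-0.0, -0.0, -0.8]
finger_gap: 0.0857
gripper_force: 0.0
```

```bash
python3 plan.py "0.605 0.305 0.1 93.8 2"
python3 - <<'E'
from h import *
c=r.capture("wrist")
f=c["frame"].copy()
an=np.radians(np.arange(0,360,10))
for C,h,rad in [((.605,.305),.033,.03)]:
    q=np.c_[C[0]+rad*np.cos(an),C[1]+rad*np.sin(an),an*0+h]
    cv2.polylines(f,[np.int32(proj(c,q).round())],True,(255,0,0))
save({"frame":f},"w4",1.5)
t=r.capture("top");save({"frame":t["frame"][130:260,230:430]},"t4",4)
E
```

```text
at [0.586  0.2619 0.1028] psi 93.9 t 37.6
2 rows: 0.84 0.44 0.05 -0.01 0.00 0.01
```

View pics/w4.png

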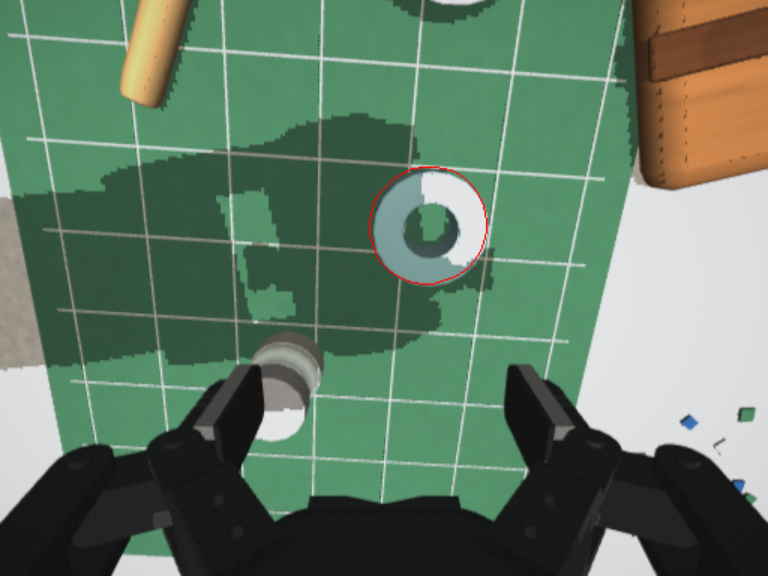

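View pics/t4.png

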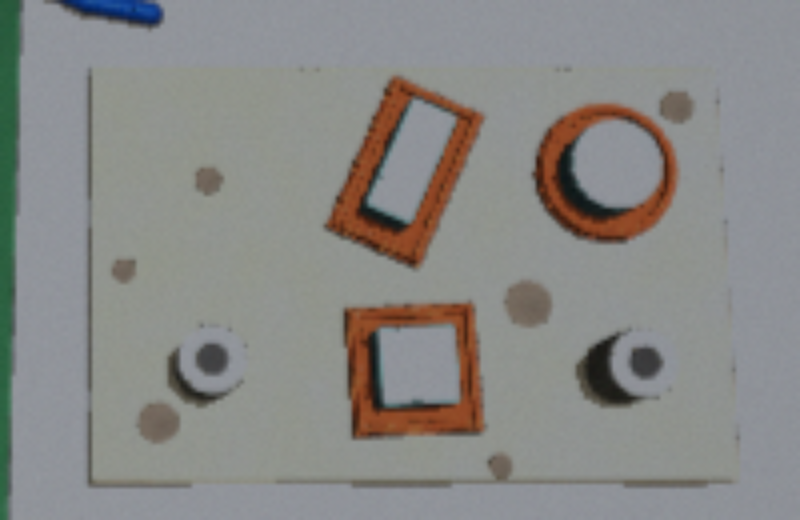

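All three pieces sit inside their rims, with the disc's top at (617,165), the square's at (418,366) and the oblong's at (412,163). The wrist view shows the ring at (430,227) matching its outline, and the wooden box is clear. Now to grip the ring.

drive_tool --deltas "0.85 0.45 0 0 0 0; 0.85 0.4 0 0 0 0; 0 0 0.8 0 0 0; 0 0 0.8 0 0 0; 0 0 0.8 0 0 0; 0 0 0.8 0 0 0; 0 0 0.4 0 0 0; 0 0 0 0 0 0"

```text
time_s: 38.75
ee_pos: [0.6046, 0.3044, 0.0133]
tool_rot: [-2.147, -2.292, 0.001]
force: [-0.4, -0.5, 0.2]
finger_gap: 0.0856
gripper_force: 0.0
```

drive_tool --deltas "0 0 0 0 0 0; 0 0 0 0 0 0; 0 0 0 0 0 0; 0 0 0 0 0 0; 0 0 0 0 0 0; 0 0 0 0 0 0" --gripper 0.4

```text
time_s: 39.5
ee_pos: [0.6055, 0.3048, 0.0153]
tool_rot: [2.147, 2.292, 0.003]
force: [0.3, 1.1, 5.9]
finger_gap: 0.0573
gripper_force: 44.5
```

drive_tool --deltas "0 0 -0.3 0 0 0; 0 0 -0.8 0 0 0; 0 0 -0.8 0 0 0; 0 0 -0.8 0 0 0; 0 0 -0.8 0 0 0; 0 0 -0.3 0 0 0; 0 0 0 0 0 0"

```text
time_s: 40.38
ee_pos: [0.6049, 0.3046, 0.1095]
tool_rot: [2.147, 2.293, 0.001]
force: [-0.6, -0.2, -2.2]
finger_gap: 0.0574
gripper_force: 43.7
```

```bash
python3 plan.py "0.591 -0.077 0.10 93.8 17"
```

```text
at [0.6049 0.3046 0.1095] psi 93.7 t 40.4
17 rows: -0.89 -0.09 0.02 0.00 -0.00 -0.00
```

drive_tool --deltas "-0.9 -0.1 0 0 0 0; -0.9 -0.1 0 0 0 0; -0.9 -0.1 0 0 0 0; -0.9 -0.1 0 0 0 0; -0.9 -0.1 0 0 0 0; -0.9 -0.1 0 0 0 0; -0.9 -0.1 0 0 0 0; -0.9 -0.1 0 0 0 0; -0.9 -0.1 0 0 0 0; -0.9 -0.1 0 0 0 0"

```text
time_s: 41.62
ee_pos: [0.5945, 0.0769, 0.1091]
tool_rot: [2.148, 2.293, 0.0]
force: [-0.3, -0.4, -1.8]
finger_gap: 0.0572
gripper_force: 43.7
```

drive_tool --deltas "-0.9 -0.1 0 0 0 0; -0.9 -0.1 0 0 0 0; -0.9 -0.1 0 0 0 0; -0.9 -0.1 0 0 0 0; -0.9 -0.1 0 0 0 0; -0.9 0 0 0 0 0; -0.7 0 0 0 0 0; 0 0 0 0 0 0"

```text
time_s: 42.62
ee_pos: [0.5922, -0.0758, 0.109]
tool_rot: [2.149, 2.291, 0.0]
force: [-0.5, 0.3, -2.2]
finger_gap: 0.0575
gripper_force: 43.7
```

```bash
python3 plan.py "0.591 -0.077 0.035 93.8 4"
```

```text
at [ 0.5922 -0.0758  0.109 ] psi 93.7 t 42.6
4 rows: -0.01 -0.01 0.74 0.00 0.00 -0.01
```

drive_tool --deltas "0 0 0.8 0 0 0; 0 0 0.8 0 0 0; 0 0 0.6 0 0 0; 0 0 0.4 0 0 0; 0 0 0.2 0 0 0; 0 0 0.1 0 0 0; 0 0 0 0 0 0; 0 0 0 0 0 0"

```text
time_s: 43.62
ee_pos: [0.5924, -0.0746, 0.037]
tool_rot: [2.147, 2.292, 0.0]
force: [0.5, 0.4, -3.1]
finger_gap: 0.0573
gripper_force: 43.7
```

drive_tool --deltas "0 0 0.08 0 0 0; 0 0 0.06 0 0 0; 0 0 0.05 0 0 0; 0 0 0.04 0 0 0; 0 0 0.03 0 0 0; 0 0 0 0 0 0; 0 0 0 0 0 0"

```text
time_s: 44.5
ee_pos: [0.5921, -0.0746, 0.0303]
tool_rot: [2.147, 2.293, 0.0]
force: [-1.7, 1.0, 3.0]
finger_gap: 0.0572
gripper_force: 44.2
```

Contact at the predicted height. Release, lift and clear the view.

drive_tool --deltas "0 0 0 0 0 0; 0 0 0 0 0 0; 0 0 0 0 0 0; 0 0 0 0 0 0; 0 0 0 0 0 0" --gripper 1

```text
time_s: 45.12
ee_pos: [0.5921, -0.0746, 0.03]
tool_rot: [-2.148, -2.293, -0.0]
force: [-0.4, -0.2, 0.3]
finger_gap: 0.0853
gripper_force: 0.0
```

drive_tool --deltas "0 0 -0.3 0 0 0; 0 0 -0.8 0 0 0; 0 0 -1 0 0 0; 0 0 -1 0 0 0; 0 0 -1 0 0 0; 0.9 0 0 0 0 0; 0.9 0 0 0 0 0; 0.9 0 0 0 0 0; 0.9 0 0 0 0 0; 0.9 0 0 0 0 0"

```text
time_s: 46.38
ee_pos: [0.5842, 0.0398, 0.1318]
tool_rot: [-2.146, -2.293, 0.001]
force: [0.0, -1.2, -0.7]
finger_gap: 0.0853
gripper_force: 0.0
```

drive_tool --deltas "0.9 0 0 0 0 0; 0.9 0 0 0 0 0; 0.9 0 0 0 0 0; 0.9 0 0 0 0 0; 0.9 0 0 0 0 0; 0 0 0 0 0 0; 0 0 0 0 0 0"

```text
time_s: 47.25
ee_pos: [0.5771, 0.1501, 0.1321]
tool_rot: [-2.147, -2.293, 0.001]
force: [-0.8, 0.1, -0.1]
finger_gap: 0.0856
gripper_force: 0.0
```

Run:
```python
from h import *
t=r.capture("top");save({"frame":t["frame"][130:260,230:430]},"t5",4)
P=cloud(t)
for n,x,y in [("ring",.592+.022,-.075),("disc",.592,-.3155),("sq",.474,-.199),("obl",.591,-.196)]:
    u,v=np.int32(proj(t,(x,y,.05))[0]);print(n,P[v-2:v+3,u-2:u+3,2].mean().round(4))
```

```text
ring 0.0419
disc 0.0536
sq 0.0547
obl 0.0543
```

View pics/t5.png

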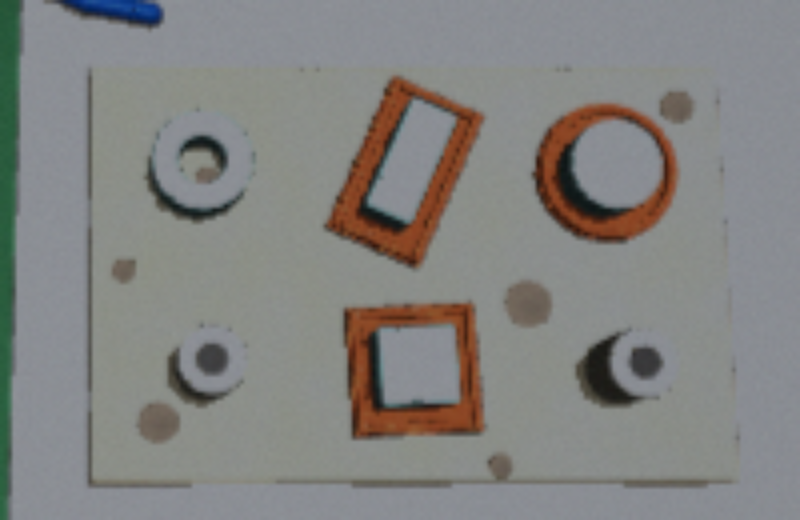

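The ring stands flat at (203,163), well inside the shelf edges and clear of every setter and prop. The other three pieces lie in their setters with tops at about 54 mm, which matches a 24 mm floor plus 30 mm of glass.

```bash
python3 -c "
from workcell import r
print(r.job_done())"
```

```text
the job is handed in; nothing more can be done
None
```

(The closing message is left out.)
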